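Find the hidden release notch and pop the case open

ROBOT

A 6-joint arm with a two-finger parallel gripper is mounted at the origin on a cart in front of the work surface, level with it; the furniture and walls round the work are solid. World frame = base frame: x ahead of the robot, y to its left, z up, the work surface at z = 0. Lengths are in mm, angles in rad, forces in N, time in s.
With the tool pointing down it reaches from about 350 to 775 mm from the base axis. Payload 7.3 kg.
Tool frame: the origin (TCP) lies on the centre line of the jaws, within the pads' length; the fingertips stand 17 mm ahead of it and the grasp point (between the pads) lies 2 mm behind it; z points along the fingers, y is the line along which they close (so a half turn about z gives the same grasp; the last joint's range is limited). The gripper opens to 92 mm and grips with 3 to 60 N. Pads are 19 mm wide; open, the fingers measure 130 mm over their backs; the gripper's body (75 mm by 190 mm) begins 47 mm behind the grasp point.
Start: joints at [1.09, 0.342, 1.524, -0, 1.275, -0.146], TCP at [172.49, 495.873, 243.741] pointing down, gripper open.
Joint ranges: [-2.53, 2.53], [-0.77, 2.02], [0.04, 2.7], [-1, 4.14], [0.28, 2.66], [-3.11, 3.11]. Speed limits (rad/s): [2.57, 2.57, 3.14, 3.14, 3.14, 3.14].

INTERFACE

Orientations are given as [roll, pitch, yaw] about the fixed x, y, z axes, in that order (R = Rz(yaw) Ry(pitch) Rx(roll)).
In Python, from plant import bot gives the robot as it stands. The module is installed in compiled form; this text tells all that it offers.
- The arm moves only by the shell command python3 -m pendant 'ROWS'. ROWS is JSON, a list of rows, each a list of 3 entries, a list of its own where there are three numbers: the shift along the world's x, y, z as a fraction of full scale, then the turn, a rotation vector about the world's x, y, z as a fraction of full scale, then the opening, from -1 (shut) to 1 (fully open), so that 0 is half open. In form: [[[tx, ty, tz], [rx, ry, rz], claw], ...]. A call has exactly 10 rows; each row shifts and turns the commanded pose from where the row before left it; what a row does not reach is not made up. Full scale, the value 1, is 30 mm for a shift and 0.12 rad for a turn. A row lasts 1/12 s, in which the tool goes at most 41.7 mm and 7.16 degrees, less where a joint would pass 70% of its speed; a pose out of reach is approached as far as the arm can. A call with a number of a shift or a turn outside -1 to 1 is refused whole. A call with a gripper value outside its range is refused whole. The fingers move at their own pace and stop on an object; the grip force is fixed at half the most. Time passes only in rows, so rows that do not move let the fingers close, or fill a call up. It gives the time, the measured TCP pose, the force, the opening and the grip force at its end, in the units of the state.
- bot.get_obs(): the state, without advancing time (a new reading comes with each control period).
- bot.capture(name): name is "scene" or "top" or "wrist"; returns the picture (480x640x3 uint8, blue, green, red); there is no depth.
- bot.camera_params(name): a dict with "fovy" (degrees; the focal length in pixels is half the picture's height over the tangent of half this angle, whatever the lens; pixels are square), "cx", "cy" (the principal point, pixels), "camera_from_world" (4x4, takes a point from world to camera coordinates). Camera axes: x right, y down, z forward; pixel columns grow to the right and rows downward; lengths in mm; the calibration is good to about 2 mm. A picture is of the moment at which its call begins: read the wrist's pose just before it. camera_params takes no time and is no camera call; for the wrist camera it gives the pose at the moment of the call.
- bot.close_job(): hands the job in; it is judged then, once.
The state is a dict: "time": time; "joint_positions": joint angles; "dq": joint speeds; "tau": joint torques, N m; "tool_pos": TCP position; "tcp_rot": TCP orientation; "contact_force": force on the tool from outside, world axes, zero at the start; "moment": the same for the moment, N m; "grip_width": finger opening in mm; "finger_force": force on a finger pad.
Only numpy, scipy, OpenCV 4.12 (cv2) and the standard library are available. Lean on these libraries where they do the work, as an engineer would, in place of code of your own. Each camera call takes 0.05 s, during which the arm holds its last target. There are 200 camera calls.

TASK

The flat grey label-stock case is shut, and its release is hidden in a notch somewhere along the black front rim. Put a fingertip on top of the rim near its left end, feel along it to the right without leaning hard until it drops into the notch, then press down inside the notch until the lid springs open, and take the hand away, leaving the lid up. Do it with the fingertips only, and leave the things that lie around where they are.

Things in the scene. Friction and masses are not known exactly. Their poses are not given: they have to be found in the camera images.
- case: flat grey label-stock case with a hinged lid, 170 (its x, away from the robot) x 280 (its y, to the left) x 50 mm high, fixed to the table. Origin: centre of its underside; z up. Its front edge, nearest the robot, is a flat rigid black rim the full 280 mm long, x = -85 to -51 mm, top 50 mm above the table. Behind it lies the lid, 2 mm lower.
- rim_mid (a point): middle of the rim's top. Within 57 mm of it along y lies the notch, black like the rim: 34 mm long along y, cut through the rim's full depth and open to the front, with rigid end walls. Its floor, the release key, is 6 mm below the rim's top. Seams 57 mm either side of this point have no step.
- rim_left (a point): point on top of the rim, midway in its depth, 30 mm from its left (+y) end. The left end of the rim, where to begin, is its last 80 mm; the notch is never there.
- rim_right (a point): the same point 30 mm from the right (-y) end of the rim.
- release (a joint): how far the release key is pressed straight down, m: 0 at rest, 0.008 fully pressed. Its spring takes about 3 N to start, 6.5 N at the bottom; at 4 to 6 mm the catch lets go and the lid springs up by itself. The key springs back when let go. Does not tell where the notch is.
- lid (a joint): opening angle of the lid about its rear hinge, rad: about 0 closed (under 0.01), 0.32 when sprung open (front edge then about 40 mm higher; it stays there).
- oil_bottle: bystander, loose: small clear bottle with black screw cap, 50 mm across, 102 tall, standing just left of the case (mm). Origin: centre of its underside.
- cutters: bystander, loose: red and black side cutters, 47 x 122 x 14, lying just right of the case (mm). Origin: centre of its underside.
- pen: bystander, loose: black click pen, 12 x 145 x 9, lying in front of the case (mm). Origin: centre of its underside.
- roll: bystander, loose: roll of green and white labels standing on end, 60 mm across, 74 tall, at the right (mm). Origin: centre of its underside.
- tape_ring: bystander, loose: ring of masking tape lying flat, 98 mm across, 25 high, at the left (mm). Origin: centre of its underside.
- mug: bystander, loose: white mug, 78 mm across, 97 tall, handle to one side, at the left (mm). Origin: centre of its underside.

How it is judged:
By the outcome, as a careful person would: the job done as asked, in the order asked, and still so for the second after the job is handed in, with the robot touching nothing.
It also fails if it takes over 64 s, if anything falls off the work surface, if the arm or the gripper's body presses on something with over 40 N, if the wrist force passes 120 N, or if a joint passes its speed limit or range.

## Working session

There is one attempt and no reset: what is moved stays moved. The work goes in short steps, Python scripts to look and compute and a shell command to move; the robot and the scene stay as the last step left them, time stands still between calls to the robot, and variables do not carry over. Pictures are saved under pics/ and viewed, at most 10 in all, crops included, and the job is handed in when it is done.

```bash
mkdir -p pics
python3 - <<'E'
from plant import bot
import cv2,numpy as np
o=bot.get_obs();print({k:np.round(v,3).tolist() for k,v in o.items()})
for n in("scene","top"):
    im=bot.capture(n);cv2.imwrite(f"pics/{n}0.png",im)
    p=bot.camera_params(n);print(n,p["fovy"],p["cx"],p["cy"],np.round(p["camera_from_world"],3).tolist())
E
```

```text
{'time': 0.0, 'joint_positions': [1.09, 0.343, 1.525, -0.0, 1.275, -0.146], 'dq': [0.0, -0.0, -0.001, 0.0, -0.002, -0.001], 'tau': [0.0, -43.124, -24.422, 0.072, 0.056, -0.0], 'tool_pos': [172.302, 495.506, 243.052], 'tcp_rot': [-3.14, -0.0, 2.807], 'contact_force': [0.368, -0.113, -0.11], 'moment': [0.03, 0.027, -0.004], 'finger_force': 0.0, 'grip_width': 91.854}
scene 42.06296886851471 312.68704130265394 239.5728232445653 [[-0.548, -0.837, -0.008, 218.557], [-0.564, 0.376, -0.735, 339.544], [0.618, -0.399, -0.678, 1592.853], [0.0, 0.0, 0.0, 1.0]]
top 51.59720549668401 332.45393835651237 235.97063302759526 [[-0.028, -1.0, 0.012, -58.703], [-0.997, 0.027, -0.066, 520.017], [0.066, -0.014, -0.998, 1350.555], [0.0, 0.0, 0.0, 1.0]]
```

View pics/scene0.png

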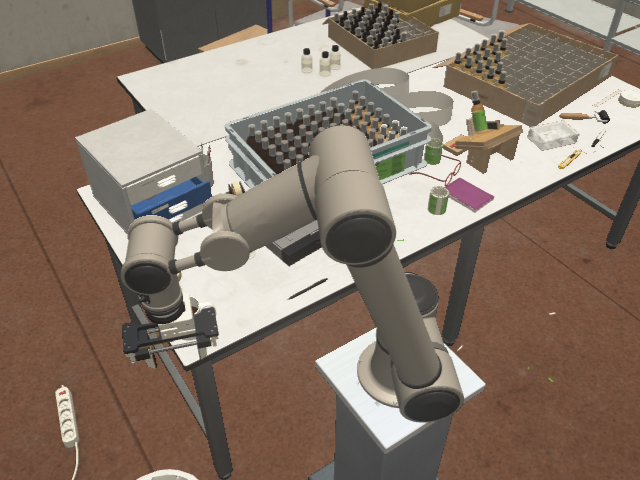

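View pics/top0.png

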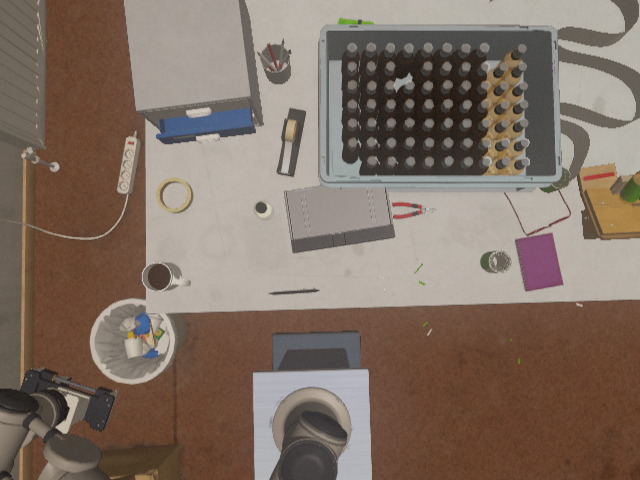

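The top picture shows the case at about (285–395, 185–252), with its dark rim along the lower edge and two marks near x=333 and 345. The bottle is at (263,210), the cutters at (412,210), the pen at (294,291), and the mug at (160,277). I'll enlarge the rim.

```bash
cat > h.py <<'E'
import numpy as np,cv2
from plant import bot
def ray(n,uv,z,p=None):
    p=p or bot.camera_params(n);T=np.array(p["camera_from_world"]);f=240/np.tan(np.radians(p["fovy"]/2))
    d=T[:3,:3].T@np.array([(uv[0]-p["cx"])/f,(uv[1]-p["cy"])/f,1]);c=-T[:3,:3].T@T[:3,3]
    return c+d*(z-c[2])/d[2]
E
python3 - <<'E'
from h import *
im=cv2.imread("pics/top0.png")
c=cv2.resize(im[175:265,275:405],None,fx=6,fy=6,interpolation=cv2.INTER_CUBIC)
c=cv2.convertScaleAbs(c,alpha=1.6,beta=0)
cv2.imwrite("pics/crop.png",c)
for n,uv,z in[("bottle",(263,210),102),("pen l",(269,292),9),("pen r",(319,291),9),("cut",(395,210),7),("mug",(160,277),97),("handle",(188,284),60)]:print(n,ray("top",uv,z).round())
E
```

```text
bottle [585. 106. 102.]
pen l [369. 105.   9.]
pen r [368. -32.   9.]
cut [ 587. -250.    7.]
mug [419. 374.  97.]
handle [399. 313.  60.]
```

View pics/crop.png

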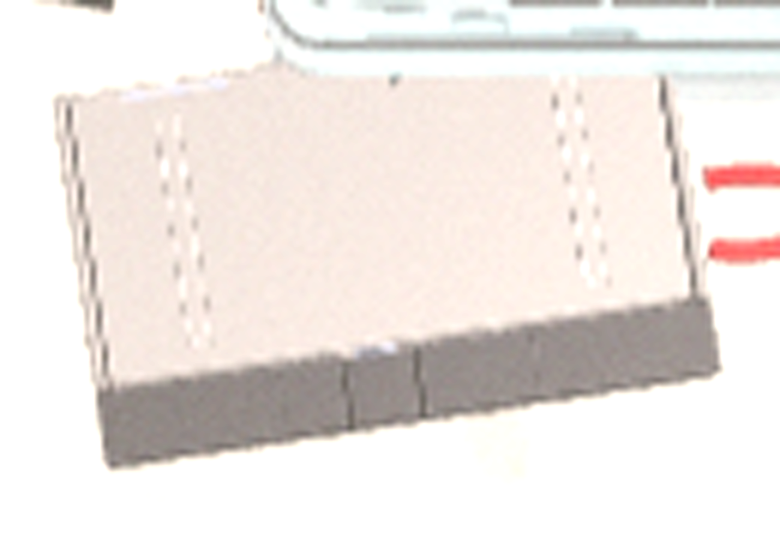

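The enlarged crop shows the rim corners at about (108,467), (102,385), (703,298) and (720,373). Notch-like lines are at x≈348 and 422, and a faint seam is at x≈535. Next I'll work out the case frame.

Run:
```python
from h import *
g=lambda u,v,z=50: ray("top",(275+(u+.5)/6-.5,175+(v+.5)/6-.5),z)
lf,lr,rr,rf=[g(*q) for q in[(108,467),(102,385),(703,298),(720,373)]]
print("corners",[p.round(1).tolist() for p in(lf,lr,rr,rf)])
print("len",np.linalg.norm(lf-rf),np.linalg.norm(lr-rr),"dep",np.linalg.norm(lf-lr),np.linalg.norm(rf-rr))
ey=((lf-rf)+(lr-rr));ey/=np.linalg.norm(ey);ex=np.array([ey[1],-ey[0],0]);psi=np.arctan2(ex[1],ex[0])
m=(lf+lr+rr+rf)/4;print("rim centre",m.round(1),"ey",ey.round(4),"psi",psi.round(4),np.degrees(psi))
for n,q in[("n1",(348,390)),("n2",(420,380)),("seam",(535,350))]:
    d=g(*q)-m;print(n,"y along",(d@ey).round(1))
for y,x in[(110,-10),(8,-10)]:print(y,(m+ey*y+ex*x).round(1))
```

```text
corners [[474.8, 35.4, 50.0], [511.6, 37.2, 50.0], [543.3, -233.6, 50.0], [509.3, -240.0, 50.0]]
len 277.53847601361645 272.65564323960325 dep 36.82358349879977 34.58640672414474
rim centre [ 509.8 -100.2   50. ] ey [-0.1205  0.9927  0.    ] psi 0.1208 6.919625464810575
n1 y along 27.6
n2 y along -5.0
seam y along -58.0
110 [486.6   7.8  50. ]
8 [498.9 -93.5  50. ]
```

```bash
python3 -m pendant '[[[0.52,-0.81,0],[0,0,-0.464],-1],[[0.52,-0.81,0],[0,0,-0.464],-1],[[0.52,-0.81,0],[0,0,-0.464],-1],[[0.52,-0.81,0],[0,0,-0.464],-1],[[0.52,-0.81,0],[0,0,-0.464],-1],[[0.52,-0.81,0],[0,0,-0.464],-1],[[0.52,-0.81,0],[0,0,-0.464],-1],[[0.52,-0.81,0],[0,0,-0.464],-1],[[0.52,-0.81,0],[0,0,-0.464],-1],[[0.52,-0.81,0],[0,0,-0.464],-1]]'; python3 -m pendant '[[[0.52,-0.81,0],[0,0,-0.464],-1],[[0.52,-0.81,0],[0,0,-0.464],-1],[[0.52,-0.81,0],[0,0,-0.464],-1],[[0.52,-0.81,0],[0,0,-0.464],-1],[[0.52,-0.81,0],[0,0,-0.464],-1],[[0.52,-0.81,0],[0,0,-0.464],-1],[[0.52,-0.81,0],[0,0,-0.464],-1],[[0.52,-0.81,0],[0,0,-0.464],-1],[[0.52,-0.81,0],[0,0,-0.464],-1],[[0.5,-0.8,0],[0,0,-0.464],-1]]'
```

```text
time: 0.93
tool_pos: [328.8, 251.5, 243.6]
tcp_rot: [-3.141, -0.0, 2.247]
contact_force: [0.2, -0.4, 0.1]
grip_width: 29.7
finger_force: 0.0
time: 1.77
tool_pos: [484.3, 8.8, 243.4]
tcp_rot: [-3.141, -0.0, 1.69]
contact_force: [-0.2, 1.1, -0.6]
grip_width: 0.6
finger_force: 0.0
```

```bash
python3 -m pendant '[[[0.07,-0.03,-0.7],[0,0,0.03],-1],[[0,0,-0.7],[0,0,0],-1],[[0,0,-0.7],[0,0,0],-1],[[0,0,-0.7],[0,0,0],-1],[[0,0,-0.7],[0,0,0],-1],[[0,0,-0.6],[0,0,0],-1],[[0,0,-0.5],[0,0,0],-1],[[0,0,-0.3],[0,0,0],-1],[[0,0,-0.2],[0,0,0],-1],[[0,0,0],[0,0,0],-1]]'
python3 - <<'E'
from h import *
o=bot.get_obs();p=bot.camera_params("wrist");im=bot.capture("wrist");cv2.imwrite("pics/w1.png",im)
cv2.imwrite("pics/t1.png",bot.capture("top"))
print(o["tool_pos"],o["tcp_rot"],o["contact_force"])
T=np.array(p["camera_from_world"]);f=240/np.tan(np.radians(p["fovy"]/2))
for q in[(474.8,35.4,50),(509.3,-240,50),(511.6,37.2,50),(498.9,-93.5,50),o["tool_pos"]-[0,0,17]]:
    c=T@np.r_[q,1];print((c[:2]/c[2]*f+[p["cx"],p["cy"]]).round())
E
```

```text
time: 2.6
tool_pos: [485.5, 9.3, 89.8]
tcp_rot: [-3.14, -0.0, 1.697]
contact_force: [0.6, 0.8, -0.4]
grip_width: 0.4
finger_force: 0.0
[485.46172362   9.32744984  89.80348358] [-3.13977455e+00 -4.89062703e-04  1.69678761e+00] [ 0.61899423  0.75910479 -0.35667804]
[307. 221.]
[311. 637.]
[384. 226.]
[324. 450.]
[322. 293.]
```

View pics/w1.png

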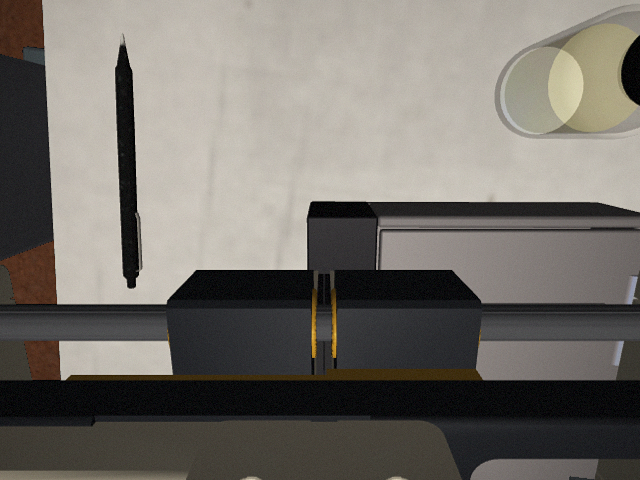

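The wrist picture shows the rim's left end at about (308,215) to (377,217), which matches the prediction within 2 mm. The closed finger blocks are centred at x≈323 with dark bodies, the pen is at (128,160), and the bottle is at upper right. I want a closer look at the fingertip shape.

Run:
```python
from h import *
im=cv2.imread("pics/w1.png")[190:400,150:500]
g=lambda a:(255*(a/255.)**.45).astype(np.uint8)
s=bot.capture("scene");cv2.imwrite("pics/s1.png",s)
a=cv2.resize(g(im),(500,300));b=cv2.resize(g(s[180:330,180:430]),(500,300))
cv2.imwrite("pics/c2.png",np.vstack([a,b]))
p=bot.camera_params("wrist");print(240/np.tan(np.radians(p["fovy"]/2)));T=np.array(p["camera_from_world"]);print(-T[:3,:3].T@T[:3,3],T[2,:3])
```

```text
387.3711371430243
[478.66446837  74.57091289 231.56730105] [ 0.03247006 -0.24751411 -0.96834005]
```

View pics/c2.png

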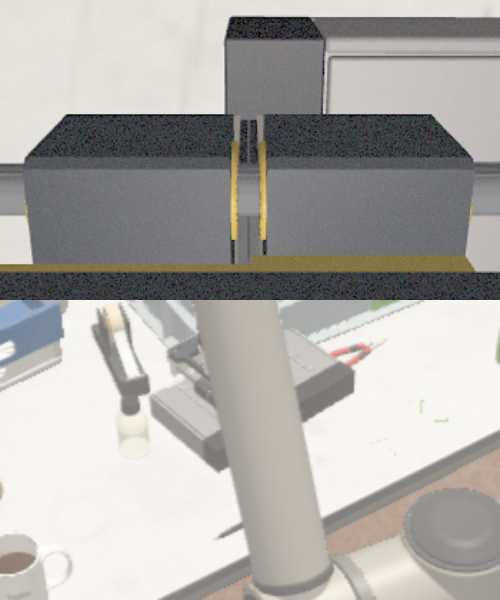

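The fingertips are hidden under the carriers, and their position agrees with the stated geometry. Now I'll descend gently.

```bash
python3 -m pendant '[[[0.03,0,-0.15],[0,0,0],-1],[[0,0,-0.15],[0,0,0],-1],[[0,0,-0.1],[0,0,0],-1],[[0,0,-0.1],[0,0,0],-1],[[0,0,-0.05],[0,0,0],-1],[[0,0,-0.05],[0,0,0],-1],[[0,0,-0.03],[0,0,0],-1],[[0,0,-0.02],[0,0,0],-1],[[0,0,0],[0,0,0],-1],[[0,0,0],[0,0,0],-1]]'
```

```text
time: 3.58
tool_pos: [487.0, 9.3, 71.3]
tcp_rot: [3.141, 0.0, 1.697]
contact_force: [-1.2, 0.4, -0.1]
grip_width: 0.6
finger_force: 0.0
```

```bash
python3 -m pendant '[[[0,0,-0.02],[0,0,0],-1],[[0,0,0],[0,0,0],-1],[[0,0,-0.02],[0,0,0],-1],[[0,0,0],[0,0,0],-1],[[0,0,-0.01],[0,0,0],-1],[[0,0,0],[0,0,0],-1],[[0,0,0],[0,0,0],-1],[[0,0,0],[0,0,0],-1],[[0,0,0],[0,0,0],-1],[[0,0,0],[0,0,0],-1]]'
```

```text
time: 4.42
tool_pos: [486.9, 9.3, 69.7]
tcp_rot: [3.142, 0.0, 1.697]
contact_force: [0.5, -0.6, -0.3]
grip_width: 0.3
finger_force: 0.0
```

```bash
python3 -m pendant '[[[0,0,-0.02],[0,0,0],-1],[[0,0,0],[0,0,0],-1],[[0,0,-0.02],[0,0,0],-1],[[0,0,0],[0,0,0],-1],[[0,0,-0.01],[0,0,0],-1],[[0,0,0],[0,0,0],-1],[[0,0,0],[0,0,0],-1],[[0,0,0],[0,0,0],-1],[[0,0,0],[0,0,0],-1],[[0,0,0],[0,0,0],-1]]'
```

```text
time: 5.25
tool_pos: [486.9, 9.3, 68.2]
tcp_rot: [3.142, 0.0, 1.697]
contact_force: [0.3, -0.1, 0.3]
grip_width: 0.7
finger_force: 0.0
```

```bash
python3 -m pendant '[[[0,0,-0.02],[0,0,0],-1],[[0,0,0],[0,0,0],-1],[[0,0,0],[0,0,0],-1],[[0,0,0],[0,0,0],-1],[[0,0,0],[0,0,0],-1],[[0,0,0],[0,0,0],-1],[[0,0,0],[0,0,0],-1],[[0,0,0],[0,0,0],-1],[[0,0,0],[0,0,0],-1],[[0,0,0],[0,0,0],-1]]'
```

```text
time: 6.08
tool_pos: [486.9, 9.3, 67.7]
tcp_rot: [3.141, 0.0, 1.697]
contact_force: [0.1, 0.2, 0.5]
grip_width: 0.6
finger_force: 0.0
```

```bash
python3 -m pendant '[[[0,0,-0.02],[0,0,0],-1],[[0,0,0],[0,0,0],-1],[[0,0,0],[0,0,0],-1],[[0,0,0],[0,0,0],-1],[[0,0,-0.01],[0,0,0],-1],[[0,0,0],[0,0,0],-1],[[0,0,0],[0,0,0],-1],[[0,0,0],[0,0,0],-1],[[0,0,0],[0,0,0],-1],[[0,0,0],[0,0,0],-1]]'
```

```text
time: 6.92
tool_pos: [487.0, 9.3, 67.2]
tcp_rot: [3.141, 0.0, 1.697]
contact_force: [-2.4, -0.2, 7.5]
grip_width: 0.4
finger_force: 3.9
```

Contact with the rim is at TCP z≈67.2, as expected. I'll ease off slightly and slide right.

```bash
python3 -m pendant '[[[0,0,0.006],[0,0,0],-1],[[0.008,-0.066,0],[0,0,0],-1],[[0.008,-0.066,0],[0,0,0],-1],[[0.008,-0.066,0],[0,0,0],-1],[[0.008,-0.066,0],[0,0,0],-1],[[0.008,-0.066,0],[0,0,0],-1],[[0.008,-0.066,0],[0,0,0],-1],[[0.008,-0.066,0],[0,0,0],-1],[[0.008,-0.066,0],[0,0,0],-1],[[0.008,-0.066,0],[0,0,0],-1]]'
```

```text
time: 7.75
tool_pos: [489.2, -7.9, 67.2]
tcp_rot: [3.141, -0.001, 1.696]
contact_force: [-1.8, 4.3, 6.6]
grip_width: 0.4
finger_force: 3.2
```

```bash
python3 -m pendant '[[[0.008,-0.066,0],[0,0,0],-1],[[0.008,-0.066,0],[0,0,0],-1],[[0.008,-0.066,0],[0,0,0],-1],[[0.008,-0.066,0],[0,0,0],-1],[[0.008,-0.066,0],[0,0,0],-1],[[0.008,-0.066,0],[0,0,0],-1],[[0.008,-0.066,0],[0,0,0],-1],[[0.008,-0.066,0],[0,0,0],-1],[[0.008,-0.066,0],[0,0,0],-1],[[0.008,-0.066,0],[0,0,0],-1]]'
```

```text
time: 8.58
tool_pos: [491.6, -27.6, 67.3]
tcp_rot: [3.141, -0.001, 1.697]
contact_force: [0.0, 5.2, 7.2]
grip_width: 0.2
finger_force: 3.3
```

```bash
python3 -m pendant '[[[0.008,-0.066,0],[0,0,0],-1],[[0.008,-0.066,0],[0,0,0],-1],[[0.008,-0.066,0],[0,0,0],-1],[[0.008,-0.066,0],[0,0,0],-1],[[0.008,-0.066,0],[0,0,0],-1],[[0.008,-0.066,0],[0,0,0],-1],[[0.008,-0.066,0],[0,0,0],-1],[[0.008,-0.066,0],[0,0,0],-1],[[0.008,-0.066,0],[0,0,0],-1],[[0.008,-0.066,0],[0,0,0],-1]]'
```

```text
time: 9.42
tool_pos: [494.0, -47.4, 67.2]
tcp_rot: [3.141, -0.001, 1.697]
contact_force: [-0.7, 5.3, 6.7]
grip_width: 0.6
finger_force: 3.4
```

```bash
python3 -m pendant '[[[0.008,-0.066,0],[0,0,0],-1],[[0.008,-0.066,0],[0,0,0],-1],[[0.008,-0.066,0],[0,0,0],-1],[[0.008,-0.066,0],[0,0,0],-1],[[0.008,-0.066,0],[0,0,0],-1],[[0.008,-0.066,0],[0,0,0],-1],[[0.008,-0.066,0],[0,0,0],-1],[[0.008,-0.066,0],[0,0,0],-1],[[0.008,-0.066,0],[0,0,0],-1],[[0,0,0],[0,0,0],-1]]'
```

```text
time: 10.25
tool_pos: [496.1, -65.5, 67.2]
tcp_rot: [3.141, -0.001, 1.696]
contact_force: [-0.3, 3.1, 5.9]
grip_width: 0.2
finger_force: 3.3
```

```bash
python3 -m pendant '[[[0.006,-0.05,0],[0,0,0],-1],[[0.006,-0.05,0],[0,0,0],-1],[[0.006,-0.05,0],[0,0,0],-1],[[0.006,-0.05,0],[0,0,0],-1],[[0.006,-0.05,0],[0,0,0],-1],[[0.006,-0.05,0],[0,0,0],-1],[[0.006,-0.05,0],[0,0,0],-1],[[0.006,-0.05,0],[0,0,0],-1],[[0,0,0],[0,0,0],-1],[[0,0,0],[0,0,0],-1]]'
```

```text
time: 11.08
tool_pos: [497.5, -77.6, 67.1]
tcp_rot: [3.141, -0.001, 1.697]
contact_force: [-0.3, 3.1, 5.2]
grip_width: 0.5
finger_force: 2.6
```

```bash
python3 -m pendant '[[[0.004,-0.033,0],[0,0,0],-1],[[0.004,-0.033,0],[0,0,0],-1],[[0.004,-0.033,0],[0,0,0],-1],[[0.004,-0.033,0],[0,0,0],-1],[[0.004,-0.033,0],[0,0,0],-1],[[0.004,-0.033,0],[0,0,0],-1],[[0,0,0],[0,0,0],-1],[[0,0,0],[0,0,0],-1],[[0,0,0],[0,0,0],-1],[[0,0,0],[0,0,0],-1]]'
```

```text
time: 11.92
tool_pos: [498.1, -83.9, 66.9]
tcp_rot: [-3.142, -0.0, 1.697]
contact_force: [-0.7, 0.3, -0.8]
grip_width: 0.4
finger_force: 0.0
```

The force vanished, so the tip is over the notch. I'll move toward its middle and lower onto the key.

```bash
python3 -m pendant '[[[0.004,-0.033,0],[0,0,0],-1],[[0.004,-0.033,0],[0,0,0],-1],[[0.004,-0.033,0],[0,0,0],-1],[[0.004,-0.033,0],[0,0,0],-1],[[0.004,-0.033,0],[0,0,0],-1],[[0,0,-0.03],[0,0,0],-1],[[0,0,-0.03],[0,0,0],-1],[[0,0,-0.03],[0,0,0],-1],[[0,0,0],[0,0,0],-1],[[0,0,0],[0,0,0],-1]]'
```

```text
time: 12.75
tool_pos: [498.7, -88.8, 64.1]
tcp_rot: [-3.141, -0.0, 1.697]
contact_force: [0.2, -0.9, -0.4]
grip_width: 0.0
finger_force: 0.0
```

```bash
python3 -m pendant '[[[0,0,-0.03],[0,0,0],-1],[[0,0,-0.03],[0,0,0],-1],[[0,0,-0.02],[0,0,0],-1],[[0,0,-0.02],[0,0,0],-1],[[0,0,-0.02],[0,0,0],-1],[[0,0,-0.02],[0,0,0],-1],[[0,0,-0.02],[0,0,0],-1],[[0,0,0],[0,0,0],-1],[[0,0,0],[0,0,0],-1],[[0,0,0],[0,0,0],-1]]'
```

```text
time: 13.58
tool_pos: [498.7, -88.8, 59.5]
tcp_rot: [3.141, -0.0, 1.697]
contact_force: [-0.6, 0.6, 3.2]
grip_width: 0.7
finger_force: 1.9
```

```bash
python3 -m pendant '[[[0,0,-0.02],[0,0,0],-1],[[0,0,-0.02],[0,0,0],-1],[[0,0,-0.02],[0,0,0],-1],[[0,0,-0.02],[0,0,0],-1],[[0,0,-0.02],[0,0,0],-1],[[0,0,-0.02],[0,0,0],-1],[[0,0,-0.02],[0,0,0],-1],[[0,0,-0.02],[0,0,0],-1],[[0,0,0],[0,0,0],-1],[[0,0,0],[0,0,0],-1]]'
python3 - <<'E'
from h import *
a=bot.capture("wrist");b=bot.capture("scene")
cv2.imwrite("pics/c3.png",np.hstack([cv2.resize(a,(400,300)),cv2.resize(b[180:330,180:380],(400,300))]))
E
```

```text
time: 14.42
tool_pos: [498.8, -88.8, 54.6]
tcp_rot: [3.142, -0.0, 1.697]
contact_force: [-0.7, 0.7, 2.9]
grip_width: 0.3
finger_force: 1.8
```

View pics/c3.png

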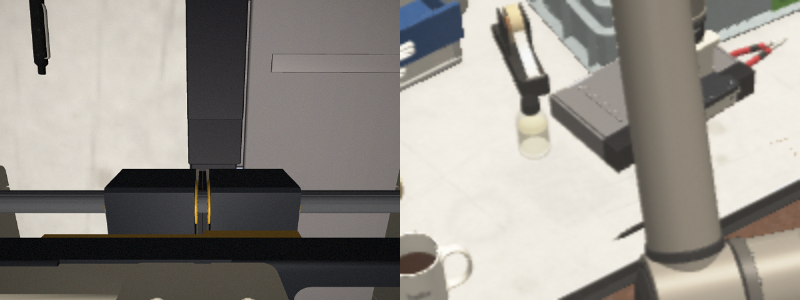

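The wrist half shows the rim with a seam at (215,118) and the lid beside it. The scene half shows the case at (560–750, 60–165). From this view I can't tell whether the lid is up, so I'll compare with the earlier picture.

Run:
```python
from h import *
s=bot.capture("scene");cv2.imwrite("pics/s2.png",s);a=cv2.imread("pics/s1.png")
f=lambda q:cv2.resize(q[200:280,245:375],None,fx=3.05,fy=3.6,interpolation=cv2.INTER_CUBIC)
cv2.imwrite("pics/c4.png",np.hstack([f(a),f(s)]))
o=bot.get_obs();print(o["tool_pos"],o["contact_force"],o["finger_force"])
```

```text
[498.76599099 -88.85700623  54.58850164] [-1.51498416  1.24757513  3.22616543] 1.7798620798566844
```

View pics/c4.png

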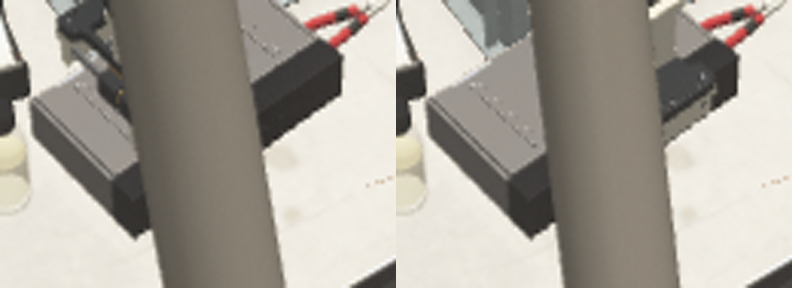

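The lid is still shut and the force is small, so I'll press further in small steps.

```bash
python3 -m pendant '[[[0,0,-0.02],[0,0,0],-1],[[0,0,-0.02],[0,0,0],-1],[[0,0,-0.01],[0,0,0],-1],[[0,0,0],[0,0,0],-1],[[0,0,0],[0,0,0],-1],[[0,0,0],[0,0,0],-1],[[0,0,0],[0,0,0],-1],[[0,0,0],[0,0,0],-1],[[0,0,0],[0,0,0],-1],[[0,0,0],[0,0,0],-1]]'
python3 - <<'E'
from h import *
s=bot.capture("scene");a=cv2.imread("pics/s2.png")
print(cv2.absdiff(s,a)[200:280,245:300].max(2).__gt__(25).sum())
w=bot.capture("wrist");cv2.imwrite("pics/w3.png",w)
E
```

```text
time: 15.4
tool_pos: [498.8, -88.8, 53.3]
tcp_rot: [3.141, 0.0, 1.697]
contact_force: [-1.2, 0.7, 5.7]
grip_width: 0.5
finger_force: 2.8
23
```

```bash
python3 -m pendant '[[[0,0,-0.02],[0,0,0],-1],[[0,0,0],[0,0,0],-1],[[0,0,-0.01],[0,0,0],-1],[[0,0,0],[0,0,0],-1],[[0,0,0],[0,0,0],-1],[[0,0,0],[0,0,0],-1],[[0,0,0],[0,0,0],-1],[[0,0,0],[0,0,0],-1],[[0,0,0],[0,0,0],-1],[[0,0,0],[0,0,0],-1]]'
python3 - <<'E'
from h import *
s=bot.capture("scene");a=cv2.imread("pics/s2.png")
print(cv2.absdiff(s,a)[200:280,245:300].max(2).__gt__(25).sum())
w=bot.capture("wrist");cv2.imwrite("pics/w4.png",w);b=cv2.imread("pics/w3.png")
print((cv2.absdiff(w,b).max(2)>25).sum())
f=lambda q:cv2.resize(q[200:280,245:375],None,fx=3.05,fy=3.6,interpolation=cv2.INTER_CUBIC)
cv2.imwrite("pics/c5.png",np.hstack([cv2.resize(w,(400,288)),f(s)]))
E
```

```text
time: 16.33
tool_pos: [498.8, -88.8, 53.1]
tcp_rot: [3.141, 0.0, 1.697]
contact_force: [-4.2, 1.3, 13.4]
grip_width: 0.1
finger_force: 6.8
22
498
```

View pics/c5.png

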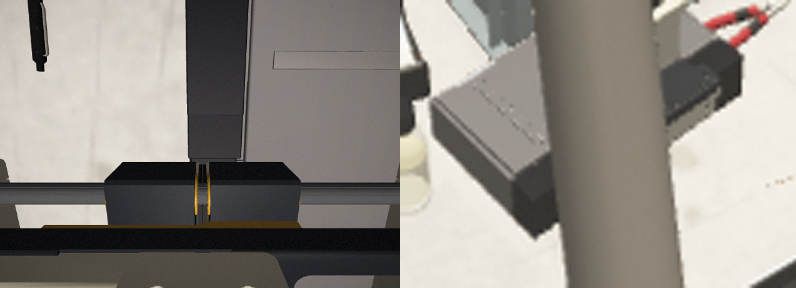

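The key is at its stop: z no longer drops and the force is rising. I'll lift straight up and look.

```bash
python3 -m pendant '[[[0,0,0.1],[0,0,0],-1],[[0,0,0.1],[0,0,0],-1],[[0,0,0.2],[0,0,0],-1],[[0,0,0.3],[0,0,0],-1],[[0,0,0.4],[0,0,0],-1],[[0,0,0.5],[0,0,0],-1],[[0,0,0.5],[0,0,0],-1],[[0,0,0.5],[0,0,0],-1],[[0,0,0.2],[0,0,0],-1],[[0,0,0],[0,0,0],-1]]'
python3 - <<'E'
from h import *
s=bot.capture("scene");a=cv2.imread("pics/s2.png");cv2.imwrite("pics/s3.png",s)
print(cv2.absdiff(s,a)[200:280,245:300].max(2).__gt__(25).sum())
w=bot.capture("wrist");cv2.imwrite("pics/w5.png",w)
f=lambda q:cv2.resize(q[200:280,245:375],None,fx=3.05,fy=3.6,interpolation=cv2.INTER_CUBIC)
cv2.imwrite("pics/c6.png",np.hstack([cv2.resize(w,(400,288)),f(s)]))
E
```

```text
time: 17.27
tool_pos: [499.7, -89.2, 137.9]
tcp_rot: [3.138, 0.002, 1.697]
contact_force: [-0.3, -0.4, 0.8]
grip_width: 0.3
finger_force: 0.0
176
```

View pics/c6.png

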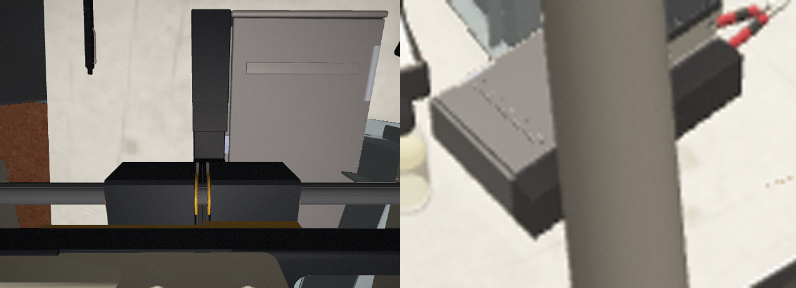

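The wrist half shows the lid's left edge nearly level with the rim end: (232,10) to (387,14), against the rim at (192–228,10). It looks shut, but I can't be sure from here. I'll move the hand aside and compare the unobstructed top view with the first picture numerically.

```bash
python3 -m pendant '[[[-0.2,0.95,0.3],[0,0,0],-1],[[-0.2,0.95,0.3],[0,0,0],-1],[[-0.2,0.95,0.3],[0,0,0],-1],[[-0.2,0.95,0.3],[0,0,0],-1],[[-0.2,0.95,0.3],[0,0,0],-1],[[-0.2,0.95,0.3],[0,0,0],-1],[[-0.2,0.95,0.2],[0,0,0],-1],[[-0.2,0.95,0],[0,0,0],-1],[[-0.2,0.95,0],[0,0,0],-1],[[-0.2,0.95,0],[0,0,0],-1]]'
python3 - <<'E'
from h import *
t=bot.capture("top");cv2.imwrite("pics/t2.png",t);a=cv2.imread("pics/top0.png")
g=lambda q:cv2.cvtColor(q,6)
d=cv2.absdiff(g(t),g(a))
for y in range(176,260,4):print(y,''.join(" .:+*#"[min(5,int(d[y:y+4,x:x+4].mean()//8))] for x in range(270,440,4)))
w=bot.capture("wrist");cv2.imwrite("pics/w6.png",w)
E
```

```text
time: 18.2
tool_pos: [437.8, 197.4, 195.3]
tcp_rot: [-3.14, 0.0, 1.697]
contact_force: [0.6, 0.1, -0.1]
grip_width: 0.2
finger_force: 0.0
176                                            
180                                            
184                                            
188                                            
192                                            
196                                            
200                                            
204                                            
208                                            
212                                            
216                                            
220                                            
224                                            
228                                            
232                 .                          
236                                            
240                                            
244                                            
248                                            
252                                            
256
```

The lid is shut and nothing has moved, so the press didn't release it. I'll take a close wrist look at the notch before trying again.

```bash
python3 -m pendant '[[[0.22,-1,0],[0,0,0],-1],[[0.22,-1,0],[0,0,0],-1],[[0.22,-1,0],[0,0,0],-1],[[0.22,-1,0],[0,0,0],-1],[[0.22,-1,0],[0,0,0],-1],[[0.22,-1,-0.1],[0,0,0],-1],[[0.22,-1,-0.3],[0,0,0],-1],[[0.22,-1,-0.4],[0,0,0],-1],[[0.22,-1,-0.4],[0,0,0],-1],[[0.22,-1,-0.4],[0,0,0],-1]]';python3 -m pendant '[[[0,-1,-0.4],[0,0,0],-1],[[0,-0.5,-0.4],[0,0,0],-1],[[0,0,-0.4],[0,0,0],-1],[[0,0,-0.2],[0,0,0],-1],[[0,0,0],[0,0,0],-1],[[0,0,0],[0,0,0],-1],[[0,0,0],[0,0,0],-1],[[0,0,0],[0,0,0],-1],[[0,0,0],[0,0,0],-1],[[0,0,0],[0,0,0],-1]]'
python3 - <<'E'
from h import *
p=bot.camera_params("wrist");w=bot.capture("wrist");cv2.imwrite("pics/w7.png",w)
T=np.array(p["camera_from_world"]);f=240/np.tan(np.radians(p["fovy"]/2))
for y in(27.6,11,-5):
  for x in(-17,0,17):
    q=np.array([509.8,-100.2,50])+y*np.array([-.1235,.9923,0])+x*np.array([.9923,.1235,0]);c=T@np.r_[q,1];print(y,x,(c[:2]/c[2]*f+[p["cx"],p["cy"]]).round())
g=lambda a:(255*(a/255.)**.45).astype(np.uint8)
t=lambda n,b=0:cv2.resize(g(cv2.imread(n)[215:260,310:370]),(400,300),interpolation=cv2.INTER_CUBIC)
w5=cv2.resize(g(cv2.imread("pics/w5.png")[180:270,300:420]),(400,300))
cv2.imwrite("pics/c7.png",np.vstack([np.hstack([cv2.resize(g(w[60:300,200:520]),(400,300)),w5]),np.hstack([t("pics/top0.png"),t("pics/t2.png")])]))
E
```

```text
time: 19.13
tool_pos: [504.2, -106.0, 146.8]
tcp_rot: [-3.14, -0.0, 1.696]
contact_force: [0.4, -0.3, -0.1]
grip_width: 0.7
finger_force: 0.0
time: 19.97
tool_pos: [505.1, -148.6, 106.8]
tcp_rot: [3.141, 0.001, 1.697]
contact_force: [0.1, 1.4, 0.3]
grip_width: 0.1
finger_force: 0.0
27.6 -17 [310. 117.]
27.6 0 [345. 117.]
27.6 17 [380. 117.]
11 -17 [310. 152.]
11 0 [344. 152.]
11 17 [378. 152.]
-5 -17 [310. 184.]
-5 0 [344. 184.]
-5 17 [377. 184.]
```

View pics/c7.png

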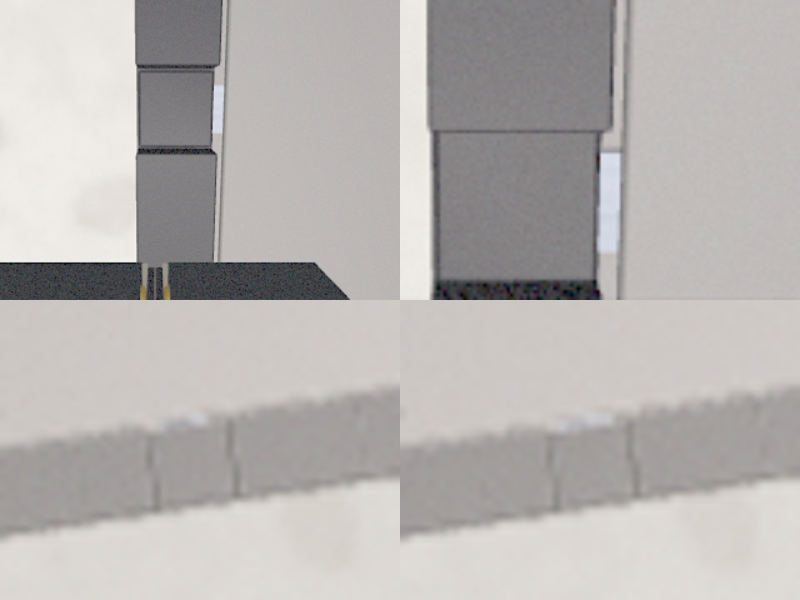

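The close-up confirms the notch: its walls are at crop rows ≈68 and 150, with a bright strike plate behind the key. So the place was right. To find out whether the wide finger carriers could have been holding the lid down, I'll open the gripper and use the known 46 mm shift to get their height.

```bash
python3 -m pendant '[[[0,0,0],[0,0,0],0],[[0,0,0],[0,0,0],0],[[0,0,0],[0,0,0],0],[[0,0,0],[0,0,0],0],[[0,0,0],[0,0,0],0],[[0,0,0],[0,0,0],0],[[0,0,0],[0,0,0],0],[[0,0,0],[0,0,0],0],[[0,0,0],[0,0,0],0],[[0,0,0],[0,0,0],0]]'
python3 - <<'E'
from h import *
w=bot.capture("wrist");cv2.imwrite("pics/w8.png",w)
for n in("w7","w8"):
    g=cv2.cvtColor(cv2.imread(f"pics/{n}.png"),6)
    for r in(262,276,290,320,345):
        x=cv2.Sobel(cv2.GaussianBlur(g,(5,5),0),cv2.CV_32F,1,0)[r];i=[j for j in range(3,636) if abs(x[j])>60 and abs(x[j])==abs(x[j-3:j+4]).max()]
        print(n,r,[(j,int(x[j])) for j in i])
E
```

```text
time: 20.85
tool_pos: [504.7, -148.9, 106.2]
tcp_rot: [3.142, -0.0, 1.697]
contact_force: [0.2, 0.0, 0.4]
grip_width: 45.8
finger_force: 0.0
w7 262 [(42, 366), (309, -448), (371, 249), (606, -149)]
w7 276 [(43, 386), (190, -380), (313, 171), (318, -175), (330, 172), (334, -165), (458, 210), (602, -156)]
w7 290 [(43, 373), (176, -393), (312, 99), (317, -129), (330, 116), (335, -101), (471, 213), (597, -157)]
w7 320 [(166, -79), (167, -79), (311, 186), (332, 165), (336, -191), (481, 70)]
w7 345 [(47, 388), (169, -423), (311, 256), (315, -263), (332, 262), (336, -252), (478, 197), (577, -156)]
w8 262 [(42, 370), (309, -444), (372, 241), (608, -165)]
w8 276 [(43, 395), (90, -285), (219, 531), (242, -100), (264, -157), (270, 527), (271, 527), (309, -459), (371, 239), (377, -184), (383, 157), (428, -325), (558, 144), (603, -165)]
w8 290 [(44, 392), (66, -256), (206, 82), (207, 82), (221, 171), (258, -148), (271, 538), (309, -447), (371, 242), (389, 162), (427, -179), (440, -83), (581, 139), (598, -168)]
w8 320 [(49, -91), (193, -92), (199, 348), (204, -204), (443, 229), (448, -338), (454, 111), (598, 86)]
w8 345 [(47, 396), (54, -438), (200, 407), (205, -230), (218, -101), (224, 169), (252, -112), (263, 529), (310, -493), (369, 265), (374, 149), (384, -310), (395, 119), (423, -170), (429, 94), (442, 250), (448, -390)]
```

The carriers sit about 75 mm above the tips, so the hand wasn't blocking the lid. I'll go back over the notch, slightly further forward and clear of the lid, and press again.

```bash
python3 -m pendant '[[[-0.1,0.5,0],[0,0,0],-1],[[-0.1,0.5,0],[0,0,0],-1],[[-0.1,0.5,-0.1],[0,0,0],-1],[[-0.1,0.45,-0.25],[0,0,0],-1],[[-0.01,0,-0.25],[0,0,0],-1],[[0,0,-0.25],[0,0,0],-1],[[0,0,-0.2],[0,0,0],-1],[[0,0,-0.1],[0,0,0],-1],[[0,0,0],[0,0,0],-1],[[0,0,0],[0,0,0],-1]]'
python3 - <<'E'
from h import *
cv2.imwrite("pics/s4.png",bot.capture("scene"))
E
```

```text
time: 21.73
tool_pos: [492.5, -90.8, 71.5]
tcp_rot: [-3.141, -0.0, 1.696]
contact_force: [-0.4, 0.5, 0.4]
grip_width: 0.2
finger_force: 0.0
```

```bash
python3 -m pendant '[[[0,0,-0.08],[0,0,0],-1],[[0,0,-0.08],[0,0,0],-1],[[0,0,-0.08],[0,0,0],-1],[[0,0,-0.07],[0,0,0],-1],[[0,0,-0.04],[0,0,0],-1],[[0,0,-0.04],[0,0,0],-1],[[0,0,-0.04],[0,0,0],-1],[[0,0,-0.04],[0,0,0],-1],[[0,0,0],[0,0,0],-1],[[0,0,0],[0,0,0],-1]]'; python3 -m pendant '[[[0,0,-0.03],[0,0,0],-1],[[0,0,-0.03],[0,0,0],-1],[[0,0,-0.03],[0,0,0],-1],[[0,0,0],[0,0,0],-1],[[0,0,0],[0,0,0],-1],[[0,0,0],[0,0,0],-1],[[0,0,0],[0,0,0],-1],[[0,0,0],[0,0,0],-1],[[0,0,0],[0,0,0],-1],[[0,0,0],[0,0,0],-1]]';python3 - <<'E'
from h import *
s=bot.capture("scene");a=cv2.imread("pics/s4.png")
for n in("s4","s1"):print((cv2.absdiff(s,cv2.imread(f"pics/{n}.png"))[195:280,245:297].max(2)>25).sum())
cv2.imwrite("pics/s5.png",s)
E
```

```text
time: 22.62
tool_pos: [492.5, -90.3, 57.6]
tcp_rot: [3.142, -0.0, 1.697]
contact_force: [0.3, 0.2, -0.1]
grip_width: 0.3
finger_force: 0.0
time: 23.45
tool_pos: [492.5, -90.3, 54.9]
tcp_rot: [3.141, -0.0, 1.697]
contact_force: [0.7, -0.1, 0.3]
grip_width: 0.5
finger_force: 0.0
22
783
```

No contact at all here, so either the tips are off the front edge or the key has stayed down. I'll test by pressing slightly deeper at this spot.

```bash
python3 -m pendant '[[[0,0,-0.03],[0,0,0],-1],[[0,0,-0.03],[0,0,0],-1],[[0,0,-0.02],[0,0,0],-1],[[0,0,-0.01],[0,0,0],-1],[[0,0,0],[0,0,0],-1],[[0,0,0],[0,0,0],-1],[[0,0,0],[0,0,0],-1],[[0,0,0],[0,0,0],-1],[[0,0,0],[0,0,0],-1],[[0,0,0],[0,0,0],-1]]'
python3 - <<'E'
from h import *
s=bot.capture("scene")
for n in("s4","s5"):print((cv2.absdiff(s,cv2.imread(f"pics/{n}.png"))[195:280,245:297].max(2)>25).sum())
w=bot.capture("wrist");cv2.imwrite("pics/w9.png",w)
E
```

```text
time: 24.33
tool_pos: [492.6, -90.4, 53.1]
tcp_rot: [3.141, 0.0, 1.697]
contact_force: [-3.1, 1.1, 10.4]
grip_width: 0.3
finger_force: 5.2
191
166
```

Run:
```python
from h import *
s=bot.capture("scene");cv2.imwrite("pics/s6.png",s);g=lambda q:cv2.cvtColor(q,6)
a=cv2.imread("pics/s5.png");d=cv2.absdiff(g(s),g(a))
for y in range(196,284,4):print(y,''.join(" .:+*#"[min(5,int(d[y:y+4,x:x+3].mean()//8))] for x in range(240,390,3)))
T=np.array(bot.camera_params("scene")["camera_from_world"]);p=bot.camera_params("scene");f=240/np.tan(np.radians(p["fovy"]/2))
for n,q in[("LF50",(474.8,35.4,50)),("LR lid closed",(511.6,37.2,48)),("lid open",(518,38,88)),("lid rear L",(645,53,48)),("RF",(509.3,-240,50)),("rr",(543.3,-233.6,48)),("rr open",(550,-232,88))]:
    c=T@np.r_[q,1];print(n,(c[:2]/c[2]*f+[p["cx"],p["cy"]]).round())
```

```text
196                              .                    
200                              .:..*#*              
204                              .:..#:               
208                 .               .##*              
212                 .                #+               
216            ..   .                                 
220          .. .....                                 
224        .. .......                  ..             
228       .*:.........              . ...             
232         +++:. .:+#             .. ..              
236          .::#*##+.             ...                
240            .:**..+             .                  
244              :.:.                                 
248               .                                   
252                                                   
256                                                   
260                                                   
264                                                   
268                                                   
272                                                   
276                                                   
280                                                   
LF50 [288. 256.]
LR lid closed [281. 250.]
lid open [280. 239.]
lid rear L [255. 227.]
RF [357. 216.]
rr [349. 211.]
rr open [348. 201.]
```

The differences sit on the lid: its left-front corner is near (281,235) and its right-front corner near (348,203), which is where the open lid should appear. It has sprung. I'll back the hand out through the open front, then up and away.

```bash
python3 -m pendant '[[[0,0,0.05],[0,0,0],-1],[[-0.1,-0.012,0.07],[0,0,0],-1],[[-0.3,-0.037,0],[0,0,0],-1],[[-0.5,-0.062,0],[0,0,0],-1],[[-0.6,-0.074,0],[0,0,0],-1],[[-0.6,-0.074,0],[0,0,0],-1],[[-0.5,-0.06,0],[0,0,0],-1],[[0,0,0.2],[0,0,0],-1],[[0,0,0.5],[0,0,0],-1],[[0,0,0.6],[0,0,0],-1]]'; python3 -m pendant '[[[0,0.3,0.9],[0,0,0],-1],[[0,0.6,0.9],[0,0,0],-1],[[0,0.95,0.7],[0,0,0],-1],[[0,0.95,0.3],[0,0,0],-1],[[0,0.95,0],[0,0,0],-1],[[0,0.95,0],[0,0,0],-1],[[0,0.95,0],[0,0,0],-1],[[0,0.95,0],[0,0,0],-1],[[0,0.9,0],[0,0,0],-1],[[0,0.6,0],[0,0,0],-1]]'
python3 - <<'E'
from h import *
t=bot.capture("top");cv2.imwrite("pics/t3.png",t);a=cv2.imread("pics/top0.png")
g=lambda q:cv2.cvtColor(q,6)
d=cv2.absdiff(g(t),g(a))
for y in range(176,300,4):print(y,''.join(" .:+*#"[min(5,int(d[y:y+4,x:x+4].mean()//8))] for x in range(230,440,4)))
s=bot.capture("scene");cv2.imwrite("pics/s7.png",s)
E
```

```text
time: 25.32
tool_pos: [413.6, -99.7, 94.8]
tcp_rot: [-3.139, -0.001, 1.696]
contact_force: [-0.3, 0.1, 0.2]
grip_width: 0.5
finger_force: 0.0
time: 26.15
tool_pos: [414.1, 145.3, 179.1]
tcp_rot: [3.141, -0.0, 1.698]
contact_force: [-0.1, -0.4, 0.4]
grip_width: 0.3
finger_force: 0.0
176                                                      
180                                                      
184                       ..                             
188                    ..::++++:+++++++++++              
192               .:::+::::++++++++++++++++              
196               .::::::::++++++++++++++++.             
200               .:::+::::+++++++++++*++++:             
204               .::::::::+:++++++++++*+++:             
208                ::::::::+++++++++++++++++             
212                ::::+::++++++++++++++++++             
216                ::::::::+++++++++++++++++             
220                +::+++++++++++++++++*++:+             
224                ::::::++++++++++:+::..  .             
228                ::::+:++++:.:.... .                   
232  
[... 234 characters left out ...]
##.                                               
252 #####.                                               
256 #####*                                               
260 ######.                                              
264 ##*####                                              
268 *#+*###                                              
272 +#++###                                              
276 +#++###                                              
280 *##*###                                              
284 *######.                                             
288 #######                                              
292 #######                                              
296 #######
```

The lid is up: its whole surface has changed in the top view and its edges sit where the open pose predicts. The bottle, pen and cutters show no change. I'll do a short stability check, then hand in.

```bash
python3 -m pendant '[[[0,0.1,0],[0,0,0],-1],[[0,0,0],[0,0,0],-1],[[0,0,0],[0,0,0],-1],[[0,0,0],[0,0,0],-1],[[0,0,0],[0,0,0],-1],[[0,0,0],[0,0,0],-1],[[0,0,0],[0,0,0],-1],[[0,0,0],[0,0,0],-1],[[0,0,0],[0,0,0],-1],[[0,0,0],[0,0,0],-1]]'
python3 - <<'E'
from h import *
t=bot.capture("top");d=cv2.absdiff(t,cv2.imread("pics/t3.png")).max(2)
n=(d[180:260,270:440]>25).sum();print("lid motion px",n)
o=bot.get_obs();print(o["contact_force"].round(1) if hasattr(o["contact_force"],"round") else o["contact_force"],o["time"])
if n<30: print(bot.close_job())
E
```

```text
time: 27.08
tool_pos: [414.5, 146.0, 178.8]
tcp_rot: [3.141, 0.0, 1.697]
contact_force: [-0.3, 0.8, -0.3]
grip_width: 0.6
finger_force: 0.0
lid motion px 0
[-0.4  0.2 -0.6] 27.1333
the job is handed in; nothing more can be done
None
```

The lid is open and stays up, the hand is clear, and the job is handed in at 27 s; I felt along the rim from its left end to the notch at about 7 N, but the first press (up to 13 N) left the lid shut, and it sprang open only on a second press straight into the notch.

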